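# Open the tight square jar in its bracing block and keep hold of the cap

### The job

On the desk stand the square glass jar and a wooden block with a square pocket: set the closed jar down gently, fully home in the pocket, so that it cannot turn, and only then unscrew its tight metal cap (counter-clockwise seen from above) until the threads let go, without pulling the jar out of the pocket again. Lift the cap straight off and finish while still holding it level just above the jar's open mouth, a finger or two clear of the glass, touching neither jar nor block. Leave the stapler, mug and round jar where they are.

Things in the scene. Friction and masses are not known exactly. Their poses are not given: they have to be found in the camera images.
- jar_mid (a point): square glass jar, 0.25-0.45 kg, standing on the desk at first. Point on its axis, 48 mm above its foot; z up. Body 56 x 56 mm (flats face this x and y) up to 66 mm; lowest 6 mm stepped in to 52 x 52. Above, a round neck 37 mm wide to 96 mm above the foot (the mouth). Closed, it can be carried by its cap, with 1 mm of play. Any quarter turn fits the pocket alike.
- cap_mid (a point): centre of the square jar's round steel cap: 58 mm wide, 24 mm high, 50 g. Closed, it is 40 mm above jar_mid on the same axis, with 10 mm of free neck below the skirt. Lugs hold it on until it is turned counter-clockwise (from above) relative to the jar, which takes about 0.45 N m. The skirt covers the neck's top 20 mm: it must rise over 20 mm to clear the mouth.
- thread (a joint): how far the cap is unscrewed relative to the jar, rad: 0 tight, growing counter-clockwise from above. The cap lets go from 1.2 to 2.2 (end of travel); about 1.5 is right. Follows the cap with 0.05 play, does not spring back. The jar turns up to 0.11 either way in the pocket before its walls brace it, so turn the cap by that much more.
- pocket (a point): centre of the square pocket's floor, 8 mm above the desk, in a wooden block 90 x 90 x 34 mm fixed to the desk. Pocket 62 x 62 mm, 26 mm deep, 5 mm chamfer round its mouth; walls face this x and y; z up. Fully home, the jar's foot rests on this floor and jar_mid is 48 mm above this point. A pen tray (60 mm long, 90 wide, 22 high) joins the block's +x side.
- stapler: black stapler lying flat, 130 mm long (its x), 34 mm wide, 46 mm high; origin at the centre of its underside; leave alone
- mug: white mug, 80 mm diameter, 92 mm high, handle to its +y; origin at the centre of its underside; leave alone
- roundjar: round glass jar, 68 mm diameter, 98 mm high, with a cap like the square jar's; origin at the centre of its underside; leave alone
Not all that is in view belongs to the job. Of the things shaped like the part that bears cap_mid, the bare steel one is meant.

How it is judged (in metres and radians):
On the way, in this order (a step that is already met when the one before it is completed fails the run):
1. the closed jar stands fully home in the pocket (horizontal distance between jar_mid and pocket below 0.009 m and z of jar_mid in the frame of pocket below 0.053 m and angle between jar_mid's own z axis and vertical below 0.1 rad and z of cap_mid in the frame of jar_mid below 0.046 m and value of joint thread below 0.3 rad), for 0.2 s.
2. the cap is unscrewed until the threads let go, the jar still home in the pocket (horizontal distance between jar_mid and pocket below 0.009 m and z of jar_mid in the frame of pocket below 0.053 m and angle between jar_mid's own z axis and vertical below 0.1 rad and value of joint thread above 1.15 rad), for 0.1 s.
At the end, for the whole second after the job is handed in: Jar upright and fully home in the pocket (within 5 mm of its floor); cap held still and level (0.2 rad) by the fingers alone, its lower edge 3 to 55 mm above the mouth and its centre within 22 mm of the jar axis, touching neither jar nor block; fingers off the jar (horizontal distance between jar_mid and pocket below 0.009 m and z of jar_mid in the frame of pocket below 0.053 m and angle between jar_mid's own z axis and vertical below 0.1 rad and horizontal distance between cap_mid and jar_mid below 0.022 m and z of cap_mid in the frame of jar_mid between 0.063 and 0.115 m and angle between cap_mid's own z axis and vertical below 0.2 rad and contact force between the fingers and cap above 1 N and contact force between each of cap, the arm, the fingers and jar below 0.05 N and contact force between cap and block below 0.05 N and linear speed of cap below 0.02 m/s and linear speed of jar below 0.01 m/s); the arm keeps its last pose, push and grip.
It fails at once if the cap is unscrewed while the jar is not home in the pocket, or the jar is pulled out again after that (value of joint thread above 0.4 rad and (z of jar_mid in the frame of pocket above 0.062 m or horizontal distance between jar_mid and pocket above 0.015 m)).
It fails at once if the jar is banged into the block (over 80 N) (contact force between jar and block above 80 N).
It fails at once if the jar is dropped (let go more than about 10 mm above what it comes to stand on) (linear speed of jar above 0.45 m/s and contact force between the fingers and cap below 0.05 N and contact force between the fingers and jar below 0.05 N).
It fails at once if the jar is tipped over (angle between jar_mid's own z axis and vertical above 0.6 rad).
It fails at once if a bystander is disturbed (moved over 30 mm) (distance of any of stapler, mug, roundjar from where it was at the start of the episode above 0.03 m).
It also fails if it takes over 45 s, if anything falls off the work surface, if the arm or the gripper's body presses on something with over 40 N, if the wrist force passes 120 N, or if a joint passes its speed limit or range.

### The arm

A 6-joint arm with a two-finger parallel gripper is mounted at the origin on the work surface. World frame = base frame: x ahead of the robot, y to its left, z up, the work surface at z = 0. Lengths are in mm, angles in rad, forces in N, time in s.
With the tool pointing down it reaches from about 300 to 775 mm from the base axis. Payload 14.6 kg.
Tool frame: the origin (TCP) lies on the front face of the gripper's body, between the roots of the fingers; the fingertips stand 97 mm ahead of it and the grasp point (between the pads) lies 78 mm ahead of it; z points along the fingers, y is the direction in which the jaws open and shut (so a half turn about z gives the same grasp; the last joint's range is limited). The gripper opens to 94 mm and grips with 3 to 60 N. Pads are 16 mm wide; open, the fingers measure 119 mm over their backs; the gripper's body (75 mm by 177 mm) begins 78 mm behind the grasp point.
Start: joints at [1.094, 0.3, 1.521, -0, 1.321, -0.067], TCP at [219.131, 504.452, 302.646] pointing down, gripper open.
Joint ranges: [-3.03, 3.03], [-0.79, 2.21], [0.23, 2.52], [-1.04, 4.18], [0, 3.07], [-2.55, 2.55]. Speed limits (rad/s): [2.22, 2.22, 2.57, 3.14, 3.14, 3.14].

### API

Orientations are given as a unit quaternion [x, y, z, w].
In Python, from workcell import arm, grab_frame gives the robot as it stands.
- The arm moves only by the tool send_rows, never from a script. Its arguments are lists of equal length, an entry for each row: "delta_pos": the shift along the tool's x, y, z in mm, a list of three; "spin": the turn about the tool's z in units of 8 degrees (1.0 is 8 degrees). A call has exactly 5 rows; each row is the pose to reach, as a shift and turn from the pose measured when the call began, along the tool's axes at that moment; what a row does not reach only later rows make up. A row lasts 1/10 s, in which the tool goes at most 50 mm and 8.59 degrees, less where a joint would pass 70% of its speed; a pose out of reach is approached as far as the arm can. A call with a gripper value outside its range is refused whole. "jaw" is the finger opening in mm, from 0 to 94, set as the call begins (left out, the last holds). The fingers move at their own pace and stop on an object; "grip_force" is the grip in N (left out, the last holds). Time passes only in rows, so rows that repeat a pose let the fingers close, or fill a call up. It gives the time, the measured TCP pose, the force and the opening at its end, in the units of the state.
- arm.read_state(): the state, without advancing time (a new reading comes with each control period).
- grab_frame(name): name is "scene" or "top" or "wrist"; returns a dict with "color" (420x560x3 uint8, red, green, blue), "K" (3x3 intrinsics, pixels), "R" (3x3) and "t" (3): a world point X has camera coordinates R X + t. Camera axes: x right, y down, z forward; pixel columns grow to the right and rows downward; lengths in mm; the calibration is good to about 2 mm. A picture is of the moment at which its call begins. There is no depth.
- arm.job_done(): hands the job in, once; it reports no verdict.
The state is a dict: "time": time; "q": joint angles; "joint_velocities": joint speeds; "effort": joint torques, N m; "tool_pos": TCP position; "ee_rot": TCP orientation; "contact_force": force on the tool from outside, world axes, zero at the start; "wrist_torque": the same for the moment, N m; "finger_gap": finger opening in mm.
Only numpy, scipy, OpenCV 4.12 (cv2) and the standard library are available. Lean on these libraries where they do the work, as an engineer would, in place of code of your own. Each camera call takes 0.05 s, during which the arm holds its last target. There are 200 camera calls.

## Working session

There is one attempt and no reset: what is moved stays moved. The work goes in short steps, Python scripts to look and compute and a tool call to move; the robot and the scene stay as the last step left them, time stands still between calls to the robot, and variables do not carry over. Pictures are saved under pics/ and viewed, about 8 in all and at most 12, crops included, and the job is handed in when it is done.

Besides the shell and the picture viewer there is one more tool, called after "Emit:" as name([rows], argument=value, ...), one row to a line, values as JSON. send_rows: Moves the arm, as the interface text tells. Its arguments: {"type":"object","properties":{"delta_pos":{"type":"array","items":{"type":"array","items":{"type":"number"}}},"spin":{"type":"array","items":{"type":"number"}},"jaw":{"type":"number"},"grip_force":{"type":"number"}},"required":["delta_pos","spin"]}

```bash
mkdir -p pics; ls; cat > h.py <<'E'
import numpy as np, cv2
from workcell import arm, grab_frame
def snap(n,f):
    d=grab_frame(n); cv2.imwrite('pics/'+f+'.png',d['color'][:,:,::-1]); np.savez('pics/'+f+'.npz',K=d['K'],R=d['R'],t=d['t']); return d
def ray(f,u,v,z):
    c=np.load('pics/'+f+'.npz'); o=-c['R'].T@c['t']; d=c['R'].T@np.linalg.inv(c['K'])@[u,v,1]; return o+d*(z-o[2])/d[2]
def proj(f,X):
    c=np.load('pics/'+f+'.npz'); p=c['K']@(c['R']@np.array(X,float)+c['t']); return p[:2]/p[2]
def st():
    s=arm.read_state(); print({k:np.round(s[k],3).tolist() for k in s if k not in('joint_velocities','effort')}); return s
E
python3 - <<'E'
from h import *
for n in('top','scene'):
    d=snap(n,n+'0'); print(n,-d['R'].T@d['t'],d['K'][0,0])
st()
a=cv2.imread('pics/top0.png');b=cv2.imread('pics/scene0.png')
E
```

```text
pics
top [ 3.21856373e+02 -1.06125290e+00  1.21832145e+03] 395.3514366745235
scene [1176.34953702 -245.58408472 1116.37843493] 543.1201647829591
{'time': 0.1, 'q': [1.094, 0.3, 1.521, -0.0, 1.321, -0.067], 'tool_pos': [219.066, 504.348, 302.159], 'ee_rot': [0.203, 0.979, -0.0, -0.0], 'contact_force': [-0.59, 0.208, 0.003], 'wrist_torque': [0.043, 0.023, -0.03], 'finger_gap': 93.939}
```

View pics/top0.png

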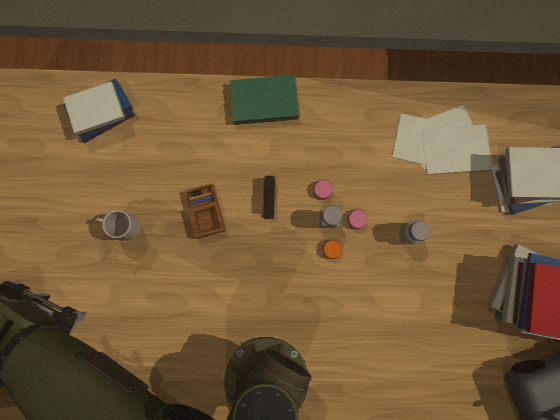

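View pics/scene0.png

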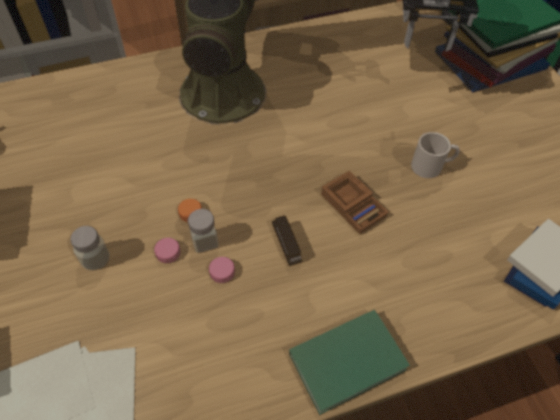

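The top view shows two grey-capped jars, at (332,215) and (418,231). The loose pink and orange caps are decoys, and the block with tray is at about (205,212). I'll enlarge both areas.

```bash
python3 - <<'E'
from h import *
a=cv2.imread('pics/top0.png');b=cv2.imread('pics/scene0.png')
def c(im,x,y,w,h,s):return cv2.convertScaleAbs(cv2.resize(im[y:y+h,x:x+w],None,fx=s,fy=s,interpolation=cv2.INTER_CUBIC),alpha=1.5)
A=c(a,300,170,66,50*66//66+40-24+0,6) # 396x396
A=c(a,300,170,66,50,6); B=c(a,175,175,66,50,6); C=c(b,160,190,66,80,6)[:480]; 
C=c(b,160,200,66,50,6); D=c(b,315,160,80,60,5)[:300,:396]; D=cv2.copyMakeBorder(D,0,300-D.shape[0],0,396-D.shape[1],0)
cv2.imwrite('pics/crop1.png',np.vstack([np.hstack([A,B]),np.hstack([C,D])]))
E
```

```text
(no output)
```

View pics/crop1.png

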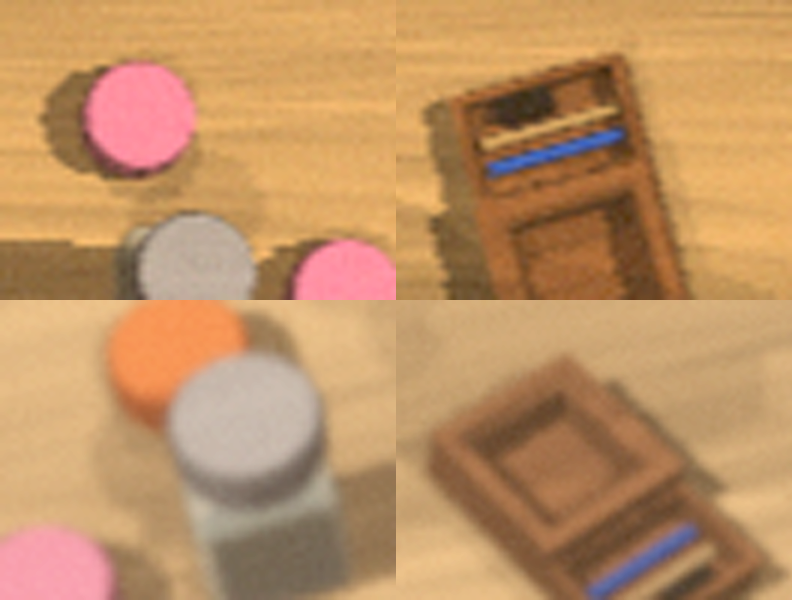

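```bash
python3 - <<'E'
from h import *
print('cap',ray('top0',332.5,215.2,100),ray('scene0',160+245/6,200+118/6,100), 'round',ray('top0',418.5,231,98))
P=[ray('scene0',u,v,34)[:2] for u,v in[(348.8,171),(373.8,192.4),(345,210),(322.8,188)]]
print(np.round(P,1),np.mean(P,0))
for i in range(4):
    d=P[(i+1)%4]-P[i]; print(np.linalg.norm(d),np.degrees(np.arctan2(d[1],d[0])))
# tray edges in top at z 22
a=ray('top0',175+(622-396)/6,175+55/6,22);b=ray('top0',175+(690-396)/6,175+300/6,34);print(a,b)
print('stapler/mug',ray('top0',268,197,46),ray('top0',118,226,92))
E
```

```text
cap [ 480.23422573 -178.27352631  100.        ] [ 488.09987326 -176.47863479  100.        ] round [ 441.26123746 -425.58531891   98.        ]
[[417.7 222.9]
 [500.1 255. ]
 [526.4 166. ]
 [447.3 139.6]] [472.89254687 195.86209598]
88.32817094044819 21.251701321706527
92.8024100237457 -73.49827614876054
83.37643778950425 -161.53782109264003
88.46522098582417 109.54534863711785
[578.13345163 179.59573795  22.        ] [451.32225048 138.17703913  34.        ]
stapler/mug [538.15103031   8.08235315  46.        ] [434.42468028 432.20422327  92.        ]
```

The jar is at about (484,-177) and the block at about (473,196), yawed about 18°. I'll move above the jar for a closer look from the wrist camera.

Emit:
send_rows([
  [-514, -520, 0],
  [-514, -520, 0],
  [-514, -520, 0],
  [-514, -520, 0],
  [-514, -520, 0],
], spin=[0, 0, 0, 0, 0])

```text
time: 0.6
tool_pos: [309.5, 269.5, 302.5]
ee_rot: [0.203, 0.979, -0.001, -0.0]
contact_force: [1.7, 1.2, -0.2]
finger_gap: 94.0
```

Emit:
send_rows([
  [-337, -340, 0],
  [-337, -340, 0],
  [-337, -340, 0],
  [-337, -340, 0],
  [-337, -340, 0],
], spin=[0, 0, 0, 0, 0])

```text
time: 1.1
tool_pos: [400.1, 36.2, 302.9]
ee_rot: [0.203, 0.979, -0.0, 0.0]
contact_force: [1.5, 1.4, -0.1]
finger_gap: 94.0
```

```bash
python3 - <<'E'
from h import *
snap('wrist','w0'); st()
E
```

```text
{'time': 1.15, 'q': [-0.013, -0.035, 1.9, -0.003, 1.276, -1.169], 'tool_pos': [401.922, 30.858, 302.712], 'ee_rot': [0.205, 0.979, -0.001, 0.0], 'contact_force': [-0.07, -0.861, -0.758], 'wrist_torque': [-0.073, 0.007, 0.03], 'finger_gap': 93.527}
```

View pics/w0.png

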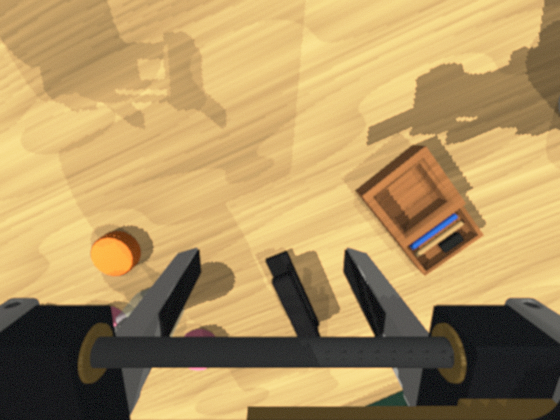

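The wrist view shows the block at about (415,195), the orange cap, the stapler, and the square jar behind the left finger. I'll continue to the jar. The wrist camera looks off towards image-top, so I'll stop short of it to keep the jar in view.

Emit:
send_rows([
  [-100, -158, 0],
  [-100, -158, 0],
  [-100, -158, 0],
  [-100, -158, 0],
  [-100, -158, 0],
], spin=[0, 0, 0, 0, 0])

```text
time: 1.65
tool_pos: [430.0, -157.8, 302.7]
ee_rot: [0.208, 0.978, -0.001, -0.0]
contact_force: [-0.6, 0.4, -0.2]
finger_gap: 93.9
```

```bash
python3 - <<'E'
from h import *
d=snap('wrist','w1'); st(); print(-d['R'].T@d['t'],d['R'],proj('w1',[484,-177,100]))
E
```

```text
{'time': 1.7, 'q': [-0.427, 0.092, 1.77, -0.003, 1.28, -1.58], 'tool_pos': [429.775, -155.803, 302.583], 'ee_rot': [0.207, 0.978, -0.001, -0.0], 'contact_force': [-0.557, 0.084, -0.274], 'wrist_torque': [0.006, 0.036, -0.044], 'finger_gap': 94.171}
[ 354.45759785 -123.88344731  385.13980484] [[ 0.40560825  0.91404157 -0.0031541 ]
 [ 0.87640799 -0.38792359  0.28534948]
 [ 0.25959773 -0.11850438 -0.95841835]] [276.29666853 266.78741301]
```

View pics/w1.png

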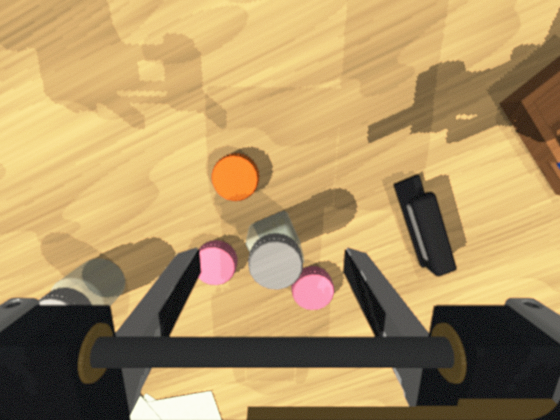

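```bash
python3 - <<'E'
from h import *
a=cv2.imread('pics/w1.png')[200:300,225:335]
cv2.imwrite('pics/crop2.png',cv2.convertScaleAbs(cv2.resize(a,None,fx=6,fy=6,interpolation=cv2.INTER_CUBIC),alpha=1.0))
E
```

```text
(no output)
```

View pics/crop2.png

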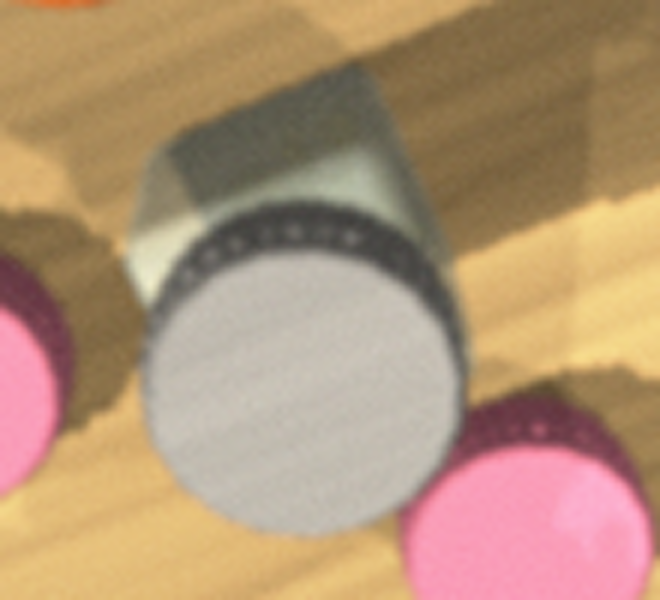

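```bash
python3 - <<'E'
from h import *
w='w1'
print('cap',ray(w,275.7,265.3,100))
def q(u,v):return 225+u/6,200+v/6
a=ray(w,*q(158,152),3);b=ray(w,*q(360,65),3);d=b-a;print(a,b,np.linalg.norm(d),np.degrees(np.arctan2(d[1],d[0])))
a=ray(w,*q(200,215),66);b=ray(w,*q(355,148),66);d=b-a;print(a,b,np.linalg.norm(d),np.degrees(np.arctan2(d[1],d[0])))
# compare reprojection for candidate yaws
for y in (20,40,45,50,60):
    e=np.radians(y)+np.pi/2*np.arange(4)+np.pi/4
    for z in(0,66):
        s=26 if z==0 else 28
        print(y,z,[((proj(w,[483+s*1.414*np.cos(k),-177+s*1.414*np.sin(k),z])-[225,200])*6).round().tolist() for k in e])
E
```

```text
cap [ 482.17066754 -176.88383612  100.        ]
[ 457.92219848 -201.22839456    3.        ] [ 457.65342947 -151.51869053    3.        ] 49.71043061193091 90.30978216485049
[ 455.549992   -186.50750867   66.        ] [ 455.16188781 -154.20927635   66.        ] 32.30056402269035 90.68844826160499
20 0 [[461.0, 205.0], [305.0, 47.0], [141.0, 199.0], [297.0, 349.0]]
20 66 [[508.0, 322.0], [308.0, 123.0], [99.0, 314.0], [299.0, 501.0]]
40 0 [[454.0, 153.0], [248.0, 56.0], [150.0, 251.0], [351.0, 342.0]]
40 66 [[499.0, 256.0], [236.0, 134.0], [112.0, 378.0], [367.0, 491.0]]
45 0 [[449.0, 141.0], [235.0, 61.0], [156.0, 263.0], [364.0, 337.0]]
45 66 [[493.0, 241.0], [219.0, 140.0], [119.0, 393.0], [383.0, 486.0]]
50 0 [[443.0, 128.0], [222.0, 67.0], [162.0, 274.0], [376.0, 332.0]]
50 66 [[486.0, 226.0], [203.0, 148.0], [127.0, 408.0], [399.0, 479.0]]
60 0 [[428.0, 106.0], [199.0, 82.0], [178.0, 296.0], [399.0, 318.0]]
60 66 [[466.0, 197.0], [173.0, 167.0], [148.0, 434.0], [428.0, 461.0]]
```

The cap is at (482.5,-177) and the jar's yaw is about 0.5°. I'll centre above it and spin clockwise, so that enough wrist range is left for unscrewing counter-clockwise.

Emit:
send_rows([
  [-20, 1, 20],
  [-56.7, 2.1, 40],
  [-56.7, 2.1, 40],
  [-56.7, 2.1, 40],
  [-56.7, 2.1, 40],
], spin=[1, 2, 3, 4, 5])

```text
time: 2.2
tool_pos: [482.5, -175.6, 262.1]
ee_rot: [0.531, 0.847, -0.001, -0.001]
contact_force: [0.3, 0.2, 0.5]
finger_gap: 93.7
```

```bash
cat >> h.py <<'E'
from scipy.spatial.transform import Rotation as Ro
def go(x,y,z,psi=None):
    s=st(); R=Ro.from_quat(s['ee_rot']).as_matrix(); p=np.degrees(np.arctan2(R[1,1],R[0,1]))
    print('psi',p.round(2),'delta',(R.T@(np.array([x,y,z])-s['tool_pos'])).round(1), 'spin',None if psi is None else ((p-psi)/8).round(3))
E
python3 - <<'E'
from h import *
go(482.5,-176.8,166,26)
E
```

```text
{'time': 2.2, 'q': [-0.42, 0.258, 1.673, -0.002, 1.212, -0.87], 'tool_pos': [482.535, -175.635, 262.059], 'ee_rot': [0.531, 0.847, -0.001, -0.001], 'contact_force': [0.341, 0.246, 0.471], 'wrist_torque': [-0.006, 0.046, -0.034], 'finger_gap': 93.656}
psi 25.83 delta [-1.  -0.3 96.1] spin -0.021
```

Emit:
send_rows([
  [-1, -0.3, 30],
  [-1, -0.3, 60],
  [-1, -0.3, 85],
  [-1, -0.3, 96],
  [-1, -0.3, 96],
], spin=[0, 0, 0, 0, 0])

```text
time: 2.7
tool_pos: [482.2, -175.9, 165.2]
ee_rot: [0.531, 0.847, -0.001, -0.002]
contact_force: [-0.2, -0.1, -0.3]
finger_gap: 93.7
```

Emit:
send_rows([
  [0, 0, 0],
  [0, 0, 0],
  [0, 0, 0],
  [0, 0, 0],
  [0, 0, 0],
], spin=[0, 0, 0, 0, 0], jaw=50, grip_force=25)

```text
time: 3.2
tool_pos: [482.2, -176.0, 165.5]
ee_rot: [0.531, 0.847, -0.001, -0.001]
contact_force: [-1.8, -1.6, 1.9]
finger_gap: 58.3
```

```bash
python3 - <<'E'
from h import *
go(482.5,-176.8,166,26)
E
```

```text
{'time': 3.2, 'q': [-0.42, 0.382, 1.759, -0.003, 1.004, -0.871], 'tool_pos': [482.25, -175.991, 165.546], 'ee_rot': [0.531, 0.847, -0.001, -0.001], 'contact_force': [-1.765, -1.639, 1.903], 'wrist_torque': [-0.359, 0.435, -0.004], 'finger_gap': 58.279}
psi 25.88 delta [-0.8 -0.1 -0.5] spin -0.015
```

Emit:
send_rows([
  [0, 0, -5],
  [0, 0, -20],
  [0, 0, -45],
  [0, 0, -75],
  [0, 0, -100],
], spin=[0, 0, 0, 0, 0], jaw=50, grip_force=40)

```text
time: 3.7
tool_pos: [482.5, -175.8, 267.0]
ee_rot: [0.531, 0.847, -0.001, -0.002]
contact_force: [-0.2, -0.8, -3.7]
finger_gap: 57.9
```

```bash
python3 - <<'E'
from h import *
go(420,130,266,26+17.5)
E
```

```text
{'time': 3.7, 'q': [-0.42, 0.253, 1.666, -0.002, 1.225, -0.871], 'tool_pos': [482.496, -175.817, 266.977], 'ee_rot': [0.531, 0.847, -0.001, -0.002], 'contact_force': [-0.235, -0.782, -3.676], 'wrist_torque': [-0.082, 0.002, -0.027], 'finger_gap': 57.914}
psi 25.87 delta [302.4  77.2   1. ] spin -2.203
```

```bash
python3 - <<'E'
from h import *
go(555,108,266,26+17.5)
E
```

```text
{'time': 3.7, 'q': [-0.42, 0.253, 1.666, -0.002, 1.225, -0.871], 'tool_pos': [482.496, -175.817, 266.977], 'ee_rot': [0.531, 0.847, -0.001, -0.002], 'contact_force': [-0.235, -0.782, -3.676], 'wrist_torque': [-0.082, 0.002, -0.027], 'finger_gap': 57.914}
psi 25.87 delta [223.7 189.1   0.5] spin -2.203
```

Emit:
send_rows([
  [20, 17, 0],
  [50, 42, 0],
  [85, 72, 0],
  [120, 101, 0],
  [150, 127, 0],
], spin=[-0.4, -0.8, -1.2, -1.6, -2.2])

```text
time: 4.2
tool_pos: [531.2, 16.7, 266.7]
ee_rot: [0.394, 0.919, -0.001, -0.002]
contact_force: [1.2, -0.0, -4.6]
finger_gap: 57.7
```

```bash
python3 - <<'E'
from h import *
go(555,108,266,26+17.5)
E
```

```text
{'time': 4.2, 'q': [-0.037, 0.293, 1.616, -0.001, 1.237, -0.799], 'tool_pos': [531.25, 16.654, 266.722], 'ee_rot': [0.394, 0.919, -0.001, -0.002], 'contact_force': [1.2, -0.006, -4.602], 'wrist_torque': [-0.062, -0.018, 0.008], 'finger_gap': 57.7}
psi 43.63 delta [49.7 80.2  0.6] spin 0.016
```

Emit:
send_rows([
  [17, 27, 0],
  [35, 55, 0],
  [50, 80, 0],
  [50, 80, 0],
  [50, 80, 0],
], spin=[0, 0, 0, 0, 0])

```text
time: 4.7
tool_pos: [554.4, 108.3, 266.2]
ee_rot: [0.393, 0.919, -0.001, -0.002]
contact_force: [0.4, -0.9, -4.7]
finger_gap: 57.6
```

```bash
python3 - <<'E'
from h import *
snap('wrist','w2'); st()
print(proj('w2',[473,196,34]),proj('w2',[555,108,266-178-2]))
E
```

```text
{'time': 4.75, 'q': [0.127, 0.366, 1.52, -0.0, 1.261, -0.635], 'tool_pos': [554.43, 107.677, 266.375], 'ee_rot': [0.394, 0.919, -0.001, -0.002], 'contact_force': [-0.144, 0.347, -4.514], 'wrist_torque': [0.01, -0.036, 0.017], 'finger_gap': 58.026}
[274.23074646  90.13116154] [272.44022197 222.85950557]
```

View pics/w2.png

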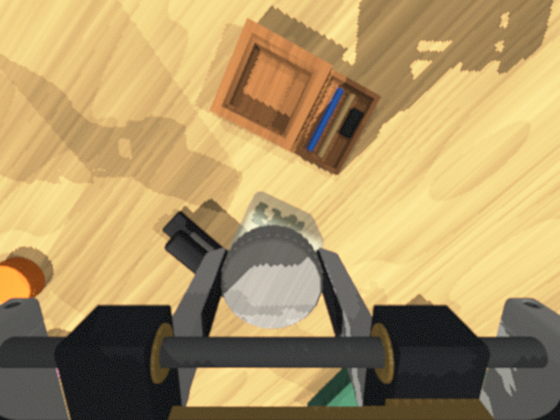

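The view shows the block at about (270,88) and the hanging jar, with its foot at about (265,195) to (320,240). I'll take one enlarged crop for the corners.

```bash
python3 - <<'E'
from h import *
im=cv2.imread('pics/w2.png')
A=cv2.resize(im[5:155,200:350],None,fx=4,fy=4,interpolation=cv2.INTER_CUBIC)
B=cv2.resize(im[180:260,225:331],None,fx=4,fy=4,interpolation=cv2.INTER_CUBIC)[:, :200*2]
B=cv2.resize(im[180:330,215:265+65],None,fx=1,fy=1)
cv2.imwrite('pics/crop3.png',A)
E
```

```text
(no output)
```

View pics/crop3.png

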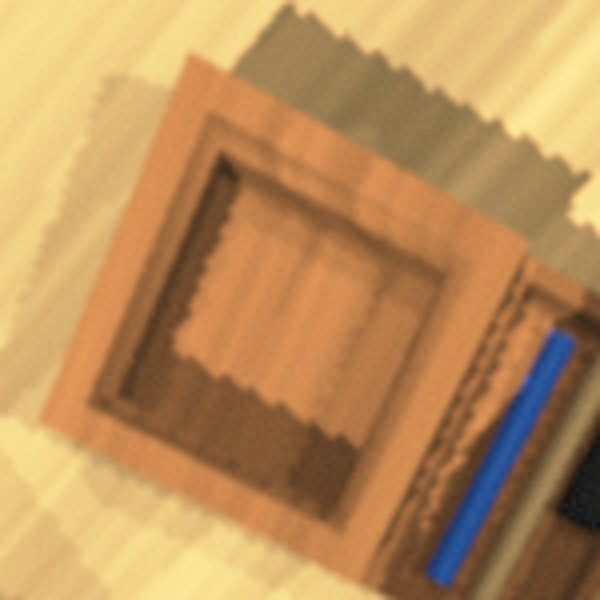

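```bash
python3 - <<'E'
from h import *
P=np.array([ray('w2',200+u/4,5+v/4,34)[:2] for u,v in[(190,55),(527,240),(367,583),(42,418)]])
for i in range(4):
    d=P[(i+1)%4]-P[i]; print(np.linalg.norm(d).round(1),np.degrees(np.arctan2(d[1],d[0])).round(1))
print(P.round(1),P.mean(0))
print(cv2.minAreaRect(P.astype(np.float32)))
# jar cap vs TCP in wrist: project predicted
s=arm.read_state();R=Ro.from_quat(s['ee_rot']).as_matrix();T=s['tool_pos']
print('cap top pred',proj('w2',T+R@[0,0,66]))
for y in(14,18,22):
    c=T+R@[0,0,78]; e=np.radians(y)+np.pi/2*np.arange(4)+np.pi/4
    print(y,[proj('w2',[c[0]+26*1.414*np.cos(k),c[1]+26*1.414*np.sin(k),c[2]-88]).round(1).tolist() for k in e])
im=cv2.imread('pics/w2.png');cv2.imwrite('pics/crop4.png',cv2.resize(im[180:335,210:330],None,fx=4,fy=3.8,interpolation=cv2.INTER_CUBIC))
E
```

```text
89.0 17.8
88.6 -70.9
91.4 -162.5
88.1 107.6
[[412.8 223. ]
 [497.5 250.3]
 [526.5 166.6]
 [439.3 139. ]] [469.01357981 194.71571638]
((469.5655212402344, 194.99395751953125), (91.40390014648438, 88.57665252685547), 17.557498931884766)
cap top pred [270.34363413 283.98120741]
14 [[312.0, 216.8], [259.9, 187.6], [231.5, 237.6], [281.9, 264.1]]
18 [[311.2, 214.1], [257.0, 188.5], [232.5, 240.2], [284.6, 263.4]]
22 [[310.2, 211.5], [254.2, 189.6], [233.6, 242.7], [287.2, 262.5]]
```

View pics/crop4.png

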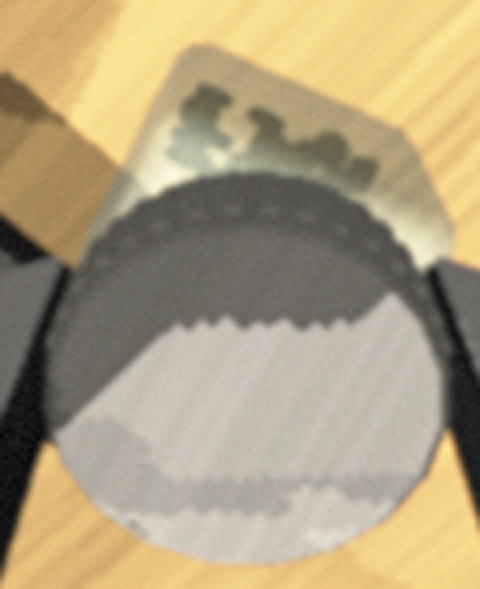

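Block centre is about (470,195) with yaw 17.6°. The jar's foot corners match the prediction for about 18°. Now I'll move over the pocket.

```bash
python3 - <<'E'
from h import *
go(470,195,266,43.3)
E
```

```text
{'time': 4.75, 'q': [0.127, 0.366, 1.52, -0.0, 1.261, -0.635], 'tool_pos': [554.43, 107.677, 266.375], 'ee_rot': [0.394, 0.919, -0.001, -0.002], 'contact_force': [-0.144, 0.347, -4.514], 'wrist_torque': [0.01, -0.036, 0.017], 'finger_gap': 58.026}
psi 43.63 delta [121.5  -0.9   0.8] spin 0.042
```

Emit:
send_rows([
  [25, 0, 0],
  [60, -0.5, 0],
  [95, -1, 0],
  [121.5, -1, 10],
  [121.5, -1, 20],
], spin=[0, 0, 0, 0, 0.04])

```text
time: 5.25
tool_pos: [468.2, 195.7, 247.0]
ee_rot: [0.396, 0.918, -0.001, -0.002]
contact_force: [0.6, 0.4, -4.4]
finger_gap: 57.6
```

```bash
python3 - <<'E'
from h import *
go(470,195,212,43.3)
E
```

```text
{'time': 5.25, 'q': [0.323, 0.262, 1.705, 0.002, 1.179, -0.434], 'tool_pos': [468.158, 195.74, 246.964], 'ee_rot': [0.396, 0.918, -0.001, -0.002], 'contact_force': [0.599, 0.433, -4.427], 'wrist_torque': [-0.031, -0.024, -0.003], 'finger_gap': 57.556}
psi 43.37 delta [-1.9  1.  35. ] spin 0.009
```

Emit:
send_rows([
  [-1.9, 1, 10],
  [-1.9, 1, 20],
  [-1.9, 1, 30],
  [-1.9, 1, 36],
  [-1.9, 1, 41],
], spin=[0, 0, 0, 0, 0])

```text
time: 5.75
tool_pos: [470.1, 194.7, 205.2]
ee_rot: [0.396, 0.918, -0.001, -0.003]
contact_force: [-0.4, 1.1, -3.8]
finger_gap: 57.9
```

Emit:
send_rows([
  [0, 0, 3],
  [0, 0, 6],
  [0, 0, 9],
  [0, 0, 12],
  [0, 0, 15],
], spin=[0, 0, 0, 0, 0])

```text
time: 6.25
tool_pos: [470.1, 194.7, 190.1]
ee_rot: [0.396, 0.918, -0.001, -0.002]
contact_force: [-1.2, 0.2, -4.3]
finger_gap: 57.4
```

```bash
python3 - <<'E'
from h import *
go(470,195,173,43.3)
E
```

```text
{'time': 6.25, 'q': [0.32, 0.337, 1.754, 0.002, 1.056, -0.437], 'tool_pos': [470.067, 194.728, 190.132], 'ee_rot': [0.396, 0.918, -0.001, -0.002], 'contact_force': [-1.199, 0.243, -4.272], 'wrist_torque': [0.02, 0.048, -0.016], 'finger_gap': 57.428}
psi 43.34 delta [ 0.2  0.2 17.1] spin 0.005
```

Foot is at about z 24 inside the pocket, with no contact yet. I'll lower it gently.

Emit:
send_rows([
  [0, 0, 3],
  [0, 0, 6],
  [0, 0, 9],
  [0, 0, 12],
  [0, 0, 14],
], spin=[0, 0, 0, 0, 0])

```text
time: 6.75
tool_pos: [470.0, 194.7, 175.8]
ee_rot: [0.396, 0.918, -0.001, -0.002]
contact_force: [-0.0, 0.5, -5.1]
finger_gap: 57.8
```

Emit:
send_rows([
  [0, 0, 0.8],
  [0, 0, 1.6],
  [0, 0, 2.4],
  [0, 0, 2.7],
  [0, 0, 2.7],
], spin=[0, 0, 0, 0, 0])

```text
time: 7.25
tool_pos: [470.0, 194.8, 173.4]
ee_rot: [0.396, 0.918, -0.001, -0.002]
contact_force: [-2.8, -0.1, 2.0]
finger_gap: 57.4
```

Contact is made at the expected height. I'll tighten the grip to 60 N and settle, then begin turning counter-clockwise.

Emit:
send_rows([
  [0, 0, 0.2],
  [0, 0, 0.2],
  [0, 0, 0.2],
  [0, 0, 0.2],
  [0, 0, 0.2],
], spin=[0, 0, 0, 0, 0], jaw=50, grip_force=60)

```text
time: 7.75
tool_pos: [470.1, 194.8, 173.4]
ee_rot: [0.396, 0.918, -0.001, -0.002]
contact_force: [-3.2, -1.0, 5.7]
finger_gap: 57.4
```

Emit:
send_rows([
  [0, 0, 0],
  [0, 0, 0],
  [0, 0, 0],
  [0, 0, 0],
  [0, 0, 0],
], spin=[-0.5, -1, -1.5, -2, -2.5])

```text
time: 8.25
tool_pos: [469.9, 194.3, 173.4]
ee_rot: [0.23, 0.973, -0.001, -0.003]
contact_force: [-4.8, -5.3, 6.4]
finger_gap: 57.6
```

```bash
python3 - <<'E'
from h import *
go(470,195,173.4,143.3)
E
```

```text
{'time': 8.25, 'q': [0.32, 0.361, 1.766, 0.001, 1.02, -0.788], 'tool_pos': [469.94, 194.323, 173.403], 'ee_rot': [0.23, 0.973, -0.001, -0.003], 'contact_force': [-4.787, -5.303, 6.359], 'wrist_torque': [-1.05, 0.835, -0.481], 'finger_gap': 57.55}
psi 63.46 delta [0.2 0.6 0. ] spin -9.979
```

The wrist torque is -0.48 N m, as expected, so the cap is turning without slip. I'll continue.

Emit:
send_rows([
  [0, 0.3, 0],
  [0, 0.3, 0],
  [0, 0.3, 0],
  [0, 0.3, 0],
  [0, 0.3, 0],
], spin=[-0.7, -1.4, -2.1, -2.8, -3.5])

```text
time: 8.75
tool_pos: [470.0, 194.0, 173.5]
ee_rot: [-0.014, 1.0, -0.001, -0.003]
contact_force: [-4.6, -5.3, 5.7]
finger_gap: 58.0
```

```bash
python3 - <<'E'
from h import *
go(470,195,173.4,143.3)
E
```

```text
{'time': 8.75, 'q': [0.319, 0.361, 1.766, 0.0, 1.021, -1.28], 'tool_pos': [470.032, 194.029, 173.492], 'ee_rot': [-0.014, 1.0, -0.001, -0.003], 'contact_force': [-4.599, -5.311, 5.723], 'wrist_torque': [-1.284, 0.78, -0.438], 'finger_gap': 57.954}
psi 91.65 delta [0.  1.  0.1] spin -6.457
```

Emit:
send_rows([
  [0, 0.4, 0],
  [0, 0.4, 0],
  [0, 0.4, 0],
  [0, 0.4, 0],
  [0, 0.4, 0],
], spin=[-0.7, -1.4, -2.1, -2.8, -3.5])

```text
time: 9.25
tool_pos: [470.1, 193.8, 173.6]
ee_rot: [-0.257, 0.966, -0.001, -0.003]
contact_force: [-1.9, -7.0, 4.5]
finger_gap: 57.5
```

```bash
python3 - <<'E'
from h import *
go(470,195,173.4,143.3)
E
```

```text
{'time': 9.25, 'q': [0.319, 0.361, 1.766, -0.001, 1.021, -1.772], 'tool_pos': [470.146, 193.767, 173.559], 'ee_rot': [-0.257, 0.966, -0.001, -0.003], 'contact_force': [-1.938, -6.979, 4.457], 'wrist_torque': [-1.414, 0.366, -0.465], 'finger_gap': 57.482}
psi 119.83 delta [-0.5  1.1  0.2] spin -2.934
```

Emit:
send_rows([
  [0, 0, 0],
  [0, 0, 0],
  [0, 0, 0],
  [0, 0, 0],
  [0, 0, 0],
], spin=[-0.7, -1.4, -2.1, -2.6, -2.9])

```text
time: 9.75
tool_pos: [470.3, 193.3, 173.5]
ee_rot: [-0.447, 0.894, -0.0, -0.004]
contact_force: [-0.9, -5.1, 3.2]
finger_gap: 57.7
```

Emit:
send_rows([
  [0, 0, -0.5],
  [0, 0, -1],
  [0, 0, -1.5],
  [0, 0, -2],
  [0, 0, -2.5],
], spin=[0, 0, 0, 0, 0])

```text
time: 10.25
tool_pos: [470.3, 193.4, 176.0]
ee_rot: [-0.447, 0.894, -0.0, -0.004]
contact_force: [-1.2, -1.0, -2.7]
finger_gap: 57.6
```

```bash
python3 - <<'E'
from h import *
go(470,195,173.4,143.3)
E
```

```text
{'time': 10.25, 'q': [0.319, 0.358, 1.764, -0.002, 1.027, -2.179], 'tool_pos': [470.3, 193.35, 176.005], 'ee_rot': [-0.447, 0.894, -0.0, -0.004], 'contact_force': [-1.193, -1.009, -2.668], 'wrist_torque': [-0.053, 0.223, -0.032], 'finger_gap': 57.573}
psi 143.14 delta [-1.2  1.2  2.6] spin -0.02
```

The upward force is -2.7 N, while a cap alone should give about -0.5 N and the whole jar about -4.4 N. I'll raise it 2 mm more and check.

Emit:
send_rows([
  [0, 0, -1],
  [0, 0, -2],
  [0, 0, -2],
  [0, 0, -2],
  [0, 0, -2],
], spin=[0, 0, 0, 0, 0])

```text
time: 10.75
tool_pos: [470.3, 193.4, 178.2]
ee_rot: [-0.447, 0.894, -0.0, -0.004]
contact_force: [-1.2, 0.2, 0.7]
finger_gap: 57.6
```

```bash
python3 - <<'E'
from h import *
go(470,195,173.4,143.3)
for i in range(3): st()
E
```

```text
{'time': 10.75, 'q': [0.319, 0.355, 1.762, -0.002, 1.031, -2.179], 'tool_pos': [470.345, 193.404, 178.151], 'ee_rot': [-0.447, 0.894, -0.0, -0.004], 'contact_force': [-1.152, 0.234, 0.684], 'wrist_torque': [0.024, 0.32, 0.058], 'finger_gap': 57.61}
psi 143.14 delta [-1.1  1.2  4.7] spin -0.02
{'time': 10.75, 'q': [0.319, 0.355, 1.762, -0.002, 1.031, -2.179], 'tool_pos': [470.345, 193.404, 178.151], 'ee_rot': [-0.447, 0.894, -0.0, -0.004], 'contact_force': [-1.152, 0.234, 0.684], 'wrist_torque': [0.024, 0.32, 0.058], 'finger_gap': 57.61}
{'time': 10.75, 'q': [0.319, 0.355, 1.762, -0.002, 1.031, -2.179], 'tool_pos': [470.345, 193.404, 178.151], 'ee_rot': [-0.447, 0.894, -0.0, -0.004], 'contact_force': [-1.152, 0.234, 0.684], 'wrist_torque': [0.024, 0.32, 0.058], 'finger_gap': 57.61}
{'time': 10.75, 'q': [0.319, 0.355, 1.762, -0.002, 1.031, -2.179], 'tool_pos': [470.345, 193.404, 178.151], 'ee_rot': [-0.447, 0.894, -0.0, -0.004], 'contact_force': [-1.152, 0.234, 0.684], 'wrist_torque': [0.024, 0.32, 0.058], 'finger_gap': 57.61}
```

The load has gone, so the cap is free of the jar. I'll lift it straight to about 46 mm above the closed position.

Emit:
send_rows([
  [0, 0, -4],
  [0, 0, -8],
  [0, 0, -13],
  [0, 0, -18],
  [0, 0, -23],
], spin=[0, 0, 0, 0, 0])

```text
time: 11.25
tool_pos: [470.5, 193.5, 201.8]
ee_rot: [-0.447, 0.894, -0.0, -0.003]
contact_force: [0.6, 0.2, -0.7]
finger_gap: 57.4
```

Emit:
send_rows([
  [0, 0, -6],
  [0, 0, -12],
  [0, 0, -17],
  [0, 0, -18],
  [0, 0, -18],
], spin=[0, 0, 0, 0, 0])

```text
time: 11.75
tool_pos: [470.7, 193.6, 219.9]
ee_rot: [-0.447, 0.894, -0.0, -0.003]
contact_force: [-0.3, 0.0, -0.9]
finger_gap: 57.4
```

```bash
python3 - <<'E'
from h import *
go(470,195,173.4,143.3)
snap('scene','s1');snap('top','t1')
c=proj('s1',[470,195,90]).astype(int);d=proj('t1',[470,195,90]).astype(int)
a=cv2.imread('pics/s1.png');b=cv2.imread('pics/t1.png')
def cr(im,c):return cv2.resize(im[c[1]-50:c[1]+50,c[0]-33:c[0]+33],None,fx=6,fy=6,interpolation=cv2.INTER_CUBIC)
print(c,d);cv2.imwrite('pics/crop5.png',np.hstack([cr(a,c),cr(b,d)]))
E
```

```text
{'time': 11.75, 'q': [0.319, 0.298, 1.727, -0.002, 1.122, -2.179], 'tool_pos': [470.668, 193.556, 219.854], 'ee_rot': [-0.447, 0.894, -0.0, -0.003], 'contact_force': [-0.265, 0.009, -0.941], 'wrist_torque': [0.079, 0.016, -0.021], 'finger_gap': 57.444}
psi 143.13 delta [-1.   1.3 46.5] spin -0.021
[349 175] [202 215]
```

View pics/crop5.png

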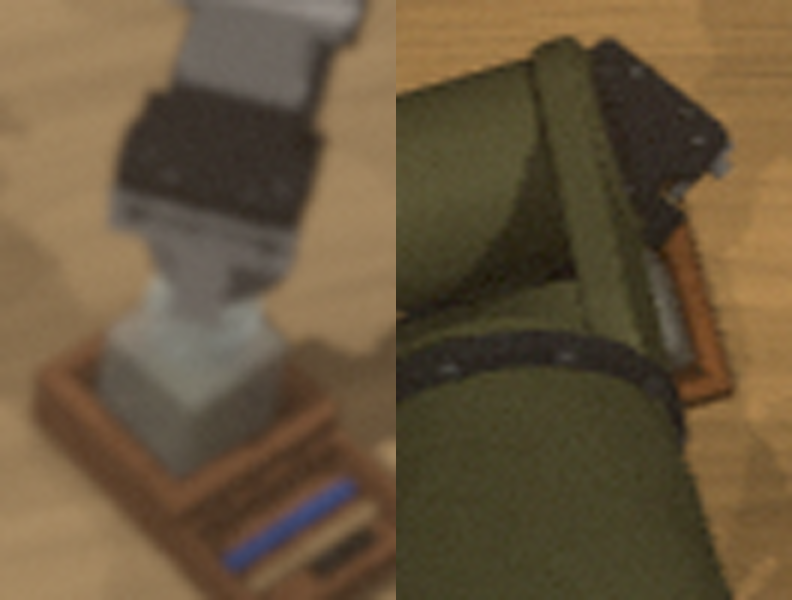

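The jar stands in the block with its neck open and the cap held above. As a quick check, I'll compare the shoulder corner at crop (187,408) with its predicted position when home. I'll also check that the bystanders haven't moved.

```bash
python3 - <<'E'
from h import *
for z in (74,79,84):
    print(z,[((proj('s1',[470+39.6*np.cos(k),194.5+39.6*np.sin(k),z])-[316,125])*6).round().tolist() for k in np.radians(17.6+6+45)+np.pi/2*np.arange(4)])
a=cv2.imread('pics/scene0.png');b=cv2.imread('pics/s1.png')
for n,(x,y) in dict(stapler=(287,240),mug=(432,155),round=(90,247)).items():
    p,q=a[y-25:y+25,x-20:x+20],b[y-35:y+35,x-30:x+30]
    _,m,_,l=cv2.minMaxLoc(cv2.matchTemplate(q,p,cv2.TM_CCOEFF_NORMED));print(n,m,l)
st()
E
```

```text
74 [[293.0, 331.0], [192.0, 251.0], [98.0, 323.0], [199.0, 405.0]]
79 [[295.0, 324.0], [193.0, 244.0], [99.0, 315.0], [200.0, 398.0]]
84 [[297.0, 316.0], [195.0, 236.0], [100.0, 308.0], [202.0, 390.0]]
stapler 0.9931468367576599 (10, 10)
mug 0.2933328151702881 (18, 14)
round 0.9975035190582275 (10, 10)
{'time': 11.85, 'q': [0.319, 0.299, 1.728, -0.002, 1.122, -2.179], 'tool_pos': [470.58, 193.54, 219.524], 'ee_rot': [-0.447, 0.894, -0.0, -0.003], 'contact_force': [0.323, -0.2, -0.579], 'wrist_torque': [0.027, 0.076, 0.02], 'finger_gap': 57.62}
```

The jar is home: the corner is predicted at row 405 and read at 408, and would be at about 398 if the jar were 5 mm high. The cap is held level and the force is small. I'm handing in.

```bash
python3 -c "
from workcell import arm
print(arm.job_done())"
```

```text
the job is handed in; nothing more can be done
None
```

The job is handed in. The jar is in the pocket, its cap is unscrewed, and the gripper is holding the cap above the open mouth. The robot clock read about 12 s and the hand-in gave no verdict.

- **Placing:** I carried the jar by its cap and lowered it into the pocket. It touched down at the expected height, with the tool at 173.4 mm, and the contact force reading stayed below about 10 N.
- **Unscrewing:** I turned the cap about 100° counter-clockwise with a 60 N grip. The wrist torque stayed near 0.45 N m, which matches the cap's stated resistance. I had no direct reading of the thread angle; I estimate about 1.6 rad.
- **Lifting:** I raised the cap 46 mm, leaving its lower edge about 25 mm above the mouth. At 2.5 mm of lift the force briefly read -2.7 N, more than the cap alone would give. It went back to the cap's weight within 2 mm and stayed there.
- **Last checks:**
  - **Jar and cap:** In the scene picture the jar stands fully home, its shoulder corner within about 2 mm of the prediction. The cap is gripped and the tool is vertical.
  - **Bystanders:** Image matching showed the stapler and round jar unmoved. The match failed for the mug, probably because the arm hid it. I could not confirm its position, but the gripper was never planned to come near it.

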